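Bin the used cuvettes and shut the waste box

TASK

Clear up after the measurement: slide the lid of the grey waste box fully open, drop both used cuvettes (the two short square ones lying on the wooden board) into the box, then slide the lid fully shut again. Leave the other things on the board (specimen cup, stoppered tube, pen) where they are.

Things in the scene. Friction and masses are not known exactly. Their poses are not given: they have to be found in the camera images.
- waste_box: Grey waste box fixed to the bench left or right of the robot's front, 90 (x) x 180 (y) x 80 mm (z), walls 4 mm, hollow along its whole length. Origin at the centre of its underside, z up. The top is closed over the half at negative y; in the half at positive y is a mouth 82 x 82 mm, covered by the lid. Lid rails 3 mm thick, up to z = 87 mm, run along both long edges.
- mouth (a point): Centre of the waste box's mouth, level with the box's top: 46 mm along the box's +y from its middle, 80 mm above the bench. Axes as the waste box.
- lid (a joint): Sliding position of the white lid, m: 0 = fully shut over the mouth, 0.082 = fully open, slid along the box's -y over the closed half of its top. It starts shut or up to 12 mm ajar. It stays where it is left; about 1.5 N of friction plus light damping resist it.
- lid_grip (a point): Middle of the upright black fin at the lid's centre; moves with the lid, axes as the waste box. The fin is 12 mm thick along y (the sliding direction), 45 mm wide along x, and stands 26 mm high on the lid plate (83 x 86 x 4 mm, top face 85 mm above the bench): its top is 111 mm and this point 98 mm above the bench.
- cuvette_a: Used cuvette, a frosted square rod-like cell 45 mm long (its x axis) and 12.5 x 12.5 mm across, 11 to 19 g, lying flat on the wooden board; beige inside. Origin at its centre. Interchangeable with cuvette_b.
- cuvette_b: The other used cuvette, same as cuvette_a: 45 x 12.5 x 12.5 mm, x along its length, origin at its centre.
- board: Dark wooden board fixed on the bench, 220 (x) x 270 (y) x 12 mm thick; origin at the centre of its underside, so the surface the cuvettes lie on is 12 mm above the bench.
- specimen_cup: Bystander: round specimen cup with a blue screw lid, 62 mm across, 56 mm high, standing near the middle of the board. Origin at the centre of its underside.
- stoppered_tube: Bystander: round sample tube with a red stopper, 78 mm long (x axis), 13 mm thick, lying on the board. Origin at its centre.
- pen: Bystander: purple and white marker pen, 110 mm long (x axis), 12 mm thick, lying on the board. Origin at its centre.

How it is judged (in metres and radians):
On the way, in this order (a step that is already met when the one before it is completed fails the run):
1. the lid is slid open (60 mm or more) (value of joint lid above 0.06 m), for 0.1 s.
2. both cuvettes lie inside the waste box, released (x of cuvette_a in the frame of waste_box between -0.043 and 0.043 m and y of cuvette_a in the frame of waste_box between -0.088 and 0.088 m and z of cuvette_a in the frame of waste_box between 0 and 0.07 m and x of cuvette_b in the frame of waste_box between -0.043 and 0.043 m and y of cuvette_b in the frame of waste_box between -0.088 and 0.088 m and z of cuvette_b in the frame of waste_box between 0 and 0.07 m and contact force between the fingers and cuvette_a below 0.1 N and contact force between the fingers and cuvette_b below 0.1 N), for 0.2 s.
At the end, for the whole second after the job is handed in: Both cuvettes lie at rest inside the waste box (centres more than 10 mm below its top) and the lid is shut to within 5 mm (x of cuvette_a in the frame of waste_box between -0.043 and 0.043 m and y of cuvette_a in the frame of waste_box between -0.088 and 0.088 m and z of cuvette_a in the frame of waste_box between 0 and 0.07 m and x of cuvette_b in the frame of waste_box between -0.043 and 0.043 m and y of cuvette_b in the frame of waste_box between -0.088 and 0.088 m and z of cuvette_b in the frame of waste_box between 0 and 0.07 m and value of joint lid below 0.005 m and linear speed of each of cuvette_a, cuvette_b below 0.02 m/s); the robot touches nothing.
It fails at once if a bystander on the board (specimen cup, stoppered tube or pen) is moved more than 30 mm, or the cup tipped more than 0.4 rad (distance of any of specimen_cup, stoppered_tube, pen from where it was at the start of the episode above 0.03 m or angle between specimen_cup's own z axis and vertical above 0.4 rad).
It also fails if it takes over 72 s, if anything falls off the work surface, if the arm or the gripper's body presses on something with over 40 N, if the wrist force passes 120 N, or if a joint passes its speed limit or range.

ROBOT

A 7-joint arm with a two-finger parallel gripper is mounted at the origin on the work surface. World frame = base frame: x ahead of the robot, y to its left, z up, the work surface at z = 0. Lengths are in mm, angles in rad, forces in N, time in s.
With the tool pointing down it reaches from about 400 to 875 mm from the base axis. Payload 4.4 kg.
Tool frame: the origin (TCP) lies at the very end of the fingers, on their centre line; the grasp point (between the pads) lies 19 mm behind it; z points along the fingers, y is the line along which they close (so a half turn about z gives the same grasp; the last joint's range is limited). The gripper opens to 85 mm and grips with 20 to 120 N. Pads are 22 mm wide; open, the fingers measure 114 mm over their backs; the gripper's body (76 mm by 85 mm) begins 54 mm behind the grasp point. The pads swing forward as they close: fully open they stand 13 mm farther back than shut.
Start: joints at [1.196, 0.628, 0.038, 1.517, -0.027, 0.996, -0.02], TCP at [197.573, -619.26, 231.313] pointing down, gripper open.
Joint ranges: [-3.06, 3.06], [-0.37, 2.12], [-1.25, 1.32], [0.18, 2.47], [-1.1, 4.24], [0.23, 1.98], [-2.94, 2.94]. Speed limits (rad/s): [2.57, 2.57, 3.14, 3.14, 3.14, 3.14, 3.14].

INTERFACE

Orientations are given as [roll, pitch, yaw] about the fixed x, y, z axes, in that order (R = Rz(yaw) Ry(pitch) Rx(roll)).
In Python, from cell import ctrl gives the robot as it stands.
- The arm moves only by the tool step_arm, never from a script. Its argument "series" is a list that holds one entry, the list of rows, each a list of 7 numbers: the turn, a rotation vector about the tool's x, y, z as a fraction of full scale, then the shift along the tool's x, y, z as a fraction of full scale, then the closure, from 0 (fully open) to 1 (shut). In form: [[[ax, ay, az, tx, ty, tz, gripper], ...]]. A call has 1 to 12 rows; each row shifts and turns the commanded pose from where the row before left it, along the tool's axes as they then stand; what a row does not reach is not made up. Full scale, the value 1, is 150 mm for a shift and 45 degrees for a turn. A row lasts 1/10 s, in which the tool goes at most 50 mm and 8.59 degrees, less where a joint would pass 70% of its speed; a pose out of reach is approached as far as the arm can. A call with a number of a shift or a turn outside -1 to 1 is refused whole. A call with a gripper value outside its range is refused whole. The fingers move at their own pace and stop on an object; the grip force is fixed at half the most. Time passes only in rows, so rows that do not move let the fingers close. It gives the time, the measured TCP pose, the force, the opening and the grip force at its end, in the units of the state.
- ctrl.read_state(): the state, without advancing time (a new reading comes with each control period).
- ctrl.get_image(name): name is "scene" or "side" or "wrist"; returns a dict with "img" (400x640x3 uint8, red, green, blue), "fx", "fy", "cx", "cy" (pixels), "dist" ([k1, k2, p1, p2, k3] as OpenCV has them; the pictures are not rectified), "R" (3x3) and "t" (3): a world point X has camera coordinates R X + t. Camera axes: x right, y down, z forward; pixel columns grow to the right and rows downward; lengths in mm; the calibration is good to about 2 mm. A picture is of the moment at which its call begins. There is no depth.
- ctrl.finish_job(): hands the job in; it is judged then, once.
Trained networks look in a picture, given as the dict that the camera call returned (one of the last four; its "shot" number tells which), for a name from the list of things; names that differ only in an ending like _2 or _b are one class to them, and where a whole thing is asked for, a point or a joint stands for the part that bears it (a point fixed in the world has none). Each returns a list of dicts, best first, with "score" (0 to 1); they miss things now and then, are a little off and sometimes report something else, mostly with a low value. They report only what shows in the picture. A call takes as long as a camera call.
- ctrl.recognise(picture, thing): "centre" ([column, row] in pixels, amid what is visible of it).
The state is a dict: "clock": time; "qpos": joint angles; "qd": joint speeds; "tau": joint torques, N m; "eef_pos": TCP position; "tool_rot": TCP orientation; "force": force on the tool from outside, world axes, zero at the start; "torque": the same for the moment, N m; "width": finger opening in mm; "gripper_force": force on a finger pad.
Only numpy, scipy, OpenCV 4.12 (cv2) and the standard library are available. Lean on these libraries where they do the work, as an engineer would, in place of code of your own. Each camera call takes 0.05 s, during which the arm holds its last target. There are 200 camera calls.

## Working session

There is one attempt and no reset: what is moved stays moved. The work goes in short steps, Python scripts to look and compute and a tool call to move; the robot and the scene stay as the last step left them, time stands still between calls to the robot, and variables do not carry over. Pictures are saved under pics/ and viewed, at most 10 in all, crops included, and the job is handed in when it is done.

Besides the shell and the picture viewer there is one more tool, called after "Request:" as name(argument=value, ...) on one line, values as JSON. step_arm: Moves the arm, as the interface text tells. Shift numbers are shares of 150 mm and turn numbers shares of 45 degrees, none past 1 either way. Its arguments: {"type":"object","properties":{"series":{"type":"array","items":{"type":"array","items":{"type":"array","items":{"type":"number","minimum":-1,"maximum":1}}}}},"required":["series"]}

```bash
mkdir -p pics; cat > h.py <<'E'
import numpy as np, cv2
from cell import ctrl
def K(d): return np.array([[d['fx'],0,d['cx']],[0,d['fy'],d['cy']],[0,0,1.]])
def ray(d,uv,z):
    p=cv2.undistortPoints(np.array([[uv]],float),K(d),np.array(d['dist'],float))[0,0]
    R=np.array(d['R']);t=np.array(d['t']);c=-R.T@t;v=R.T@np.array([p[0],p[1],1])
    return c+v*(z-c[2])/v[2]
def proj(d,X):
    R=np.array(d['R']);return cv2.projectPoints(np.array(X,float).reshape(-1,3),cv2.Rodrigues(R)[0],np.array(d['t'],float),K(d),np.array(d['dist'],float))[0][:,0]
def save(d,n): cv2.imwrite('pics/'+n,cv2.cvtColor(d['img'],cv2.COLOR_RGB2BGR))
E
python3 - <<'E'
from h import *
for n in ['scene','side']:
    d=ctrl.get_image(n); save(d,n+'0.png')
    R=np.array(d['R']);print(n,(-R.T@np.array(d['t'])).round())
    for th,z in [('cuvette_a',18),('lid_grip',98),('waste_box',60),('specimen_cup',40),('pen',18),('stoppered_tube',18)]:
        for r in ctrl.recognise(d,th)[:3]: print(th,round(r['score'],2),np.round(r['centre']),ray(d,r['centre'],z).round())
print(ctrl.read_state()['tool_rot'])
E
```

```text
scene [ 834. -331.  846.]
cuvette_a 0.68 [285. 271.] [ 583. -145.   18.]
cuvette_a 0.47 [186. 272.] [ 440. -283.   18.]
lid_grip 0.76 [402. 152.] [599. 194.  98.]
lid_grip 0.59 [244. 281.] [ 568. -227.   98.]
waste_box 0.76 [380. 165.] [573. 159.  60.]
specimen_cup 0.6 [234. 263.] [ 504. -206.   40.]
pen 0.6 [255. 227.] [ 467. -119.   18.]
stoppered_tube 0.87 [216. 323.] [ 562. -308.   18.]
side [367. 906. 882.]
cuvette_a 0.51 [312. 184.] [ 588. -149.   18.]
cuvette_a 0.4 [370. 161.] [ 442. -285.   18.]
lid_grip 0.66 [282. 260.] [578. 216.  98.]
waste_box 0.78 [290. 265.] [569. 192.  60.]
specimen_cup 0.85 [339. 169.] [ 522. -201.   40.]
pen 0.66 [358. 193.] [ 457. -131.   18.]
stoppered_tube 0.62 [328. 154.] [ 569. -299.   18.]
[ 3.14154721e+00 -2.35761934e-05  3.08742419e-01]
```

```bash
python3 -c "
import cv2,numpy as np
a=[cv2.imread('pics/%s0.png'%n) for n in('scene','side')]
cv2.imwrite('pics/both.png',cv2.resize(np.vstack(a),None,fx=.75,fy=.75))"
```

```text
(no output)
```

View pics/scene0.png

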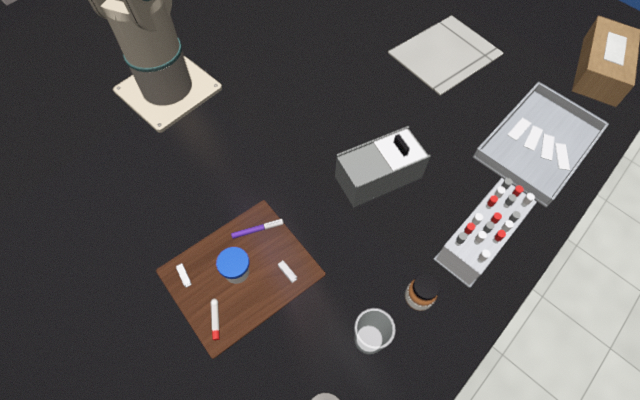

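View pics/side0.png

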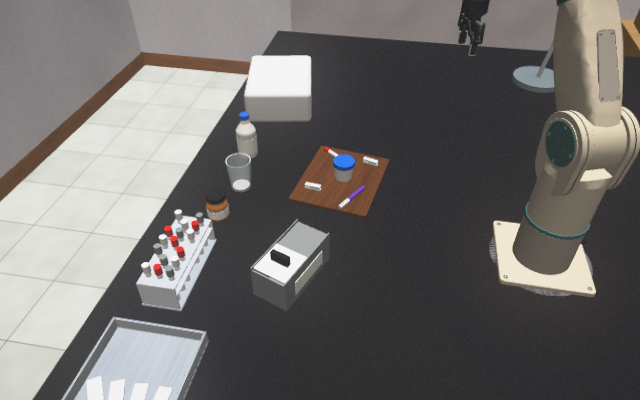

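The scene view shows the box with its lid and fin near (402,145). The cuvettes are at (184,275) and (287,271), with the cup at (233,263) between them. The side view agrees: fin at (281,258), cuvettes at (370,161) and (313,186).

```bash
python3 - <<'E'
from h import *
import h
d={n:ctrl.get_image(n) for n in ['scene','side']}
for n,pts in [('scene',[(336,158),(408,128),(429,156),(357,179)]),('side',[(252,267),(298,222),(329,237),(288,281)])]:
    print(n,[ray(d[n],p,86).round()[:2] for p in pts])
print('fin',ray(d['scene'],(402,145),98).round(),ray(d['side'],(281,258),98).round())
for n,pts in [('scene',[(184,275),(287,271)]),('side',[(370,161),(313,186)])]:
    g=d[n]['img'].min(2)
    for u,v in pts:
        m=np.zeros_like(g);m[v-16:v+17,u-16:u+17]=(g[v-16:v+17,u-16:u+17]>110)
        k,l,s,c=cv2.connectedComponentsWithStats(m)
        i=1+np.argmin([np.hypot(*(c[j]-(u,v)))-s[j,4]/10 for j in range(1,k)])
        ys,xs=np.where(l==i)
        P=np.array([ray(d[n],(x,y),20)[:2] for x,y in zip(xs,ys)])
        w,V=np.linalg.eigh(np.cov(P.T));a=V[:,1]
        print(n,len(P),P.mean(0).round(1),np.degrees(np.arctan2(a[1],a[0])).round(1),np.sqrt(12*w).round(1))
sc=np.hstack([cv2.resize(d['scene']['img'][120:210,325:435],None,fx=3.5,fy=3.5,interpolation=2),cv2.resize(d['side']['img'][215:305,240:350],None,fx=3.5,fy=3.5,interpolation=2)])
cv2.imwrite('pics/box.png',sc[:,:,::-1])
E
```

```text
scene [array([502.,  93.]), array([564., 265.]), array([643., 236.]), array([569.,  84.])]
side [array([640., 236.]), array([575.,  81.]), array([495., 117.]), array([556., 259.])]
fin [587. 210.  98.] [583. 210.  98.]
scene 196 [ 441.7 -290.4] 163.6 [15.4 53.2]
scene 200 [ 586.3 -141.7] 171.2 [16.6 50.6]
side 101 [ 441.5 -286.2] 151.6 [30.5 48.8]
side 113 [ 585.3 -138.3] 162.4 [29.1 47.2]
```

View pics/box.png

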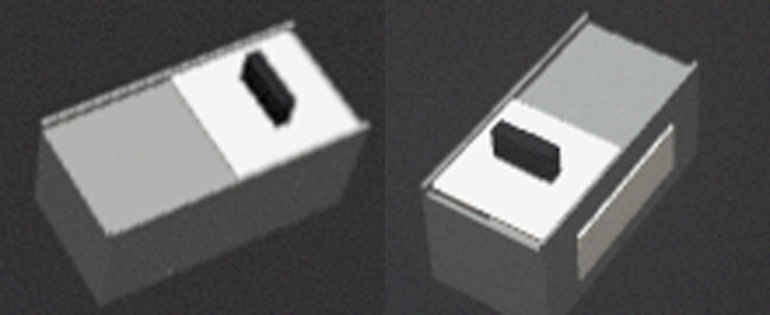

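The crop shows the lid shut or nearly so, with the fin across the box. The box's +y points at about 69° in the world and the fin is at about (585,210). I'll move above the box and look with the wrist camera.

Request:
step_arm(series=[[[0,0,0,0.2,-0.218,-0.01,0],[0,0,0,0.2,-0.218,-0.01,0],[0,0,0,0.2,-0.218,-0.01,0],[0,0,0,0.2,-0.218,-0.01,0],[0,0,0,0.2,-0.218,-0.01,0],[0,0,0,0.2,-0.218,-0.01,0],[0,0,0,0.2,-0.218,-0.01,0],[0,0,0,0.2,-0.218,-0.01,0],[0,0,0,0.2,-0.218,-0.01,0],[0,0,0,0.2,-0.218,-0.01,0]]])

```text
clock: 1.8
eef_pos: [384.7, -215.0, 246.7]
tool_rot: [3.141, -0.001, 0.309]
force: [1.2, -0.2, -0.1]
width: 85.2
gripper_force: 0.0
```

Request:
step_arm(series=[[[0,0,0,0.2,-0.218,-0.01,0],[0,0,0,0.2,-0.218,-0.01,0],[0,0,0,0.2,-0.218,-0.01,0],[0,0,0,0.2,-0.218,-0.01,0],[0,0,0,0.2,-0.218,-0.01,0],[0,0,0,0.2,-0.218,-0.01,0],[0,0,0,0.2,-0.218,-0.01,0],[0,0,0,0.2,-0.218,-0.01,0],[0,0,0,0.2,-0.218,-0.01,0],[0,0,0,0.2,-0.218,-0.01,0],[0,0,0,0,0,0,0]]])

```text
clock: 2.9
eef_pos: [571.5, 194.3, 261.3]
tool_rot: [-3.137, -0.004, 0.317]
force: [-1.2, 0.5, 0.0]
width: 85.2
gripper_force: 0.0
```

```bash
python3 - <<'E'
from h import *
s=ctrl.read_state();print(s['clock'],s['eef_pos'],s['tool_rot'],s['qpos'])
d=ctrl.get_image('wrist');save(d,'w1.png');R=np.array(d['R']);print((-R.T@np.array(d['t'])).round(),R.round(2))
for r in ctrl.recognise(d,'lid_grip'): print(r,ray(d,r['centre'],98))
E
```

```text
2.9 [571.53871649 194.33530684 261.30313315] [-3.13672113 -0.00374275  0.31727395] [-0.30401887  0.5286445  -0.10646551  1.61774114  0.05852525  0.99434045
 -1.68126627]
[641. 218. 404.] [[ 0.31 -0.95 -0.  ]
 [-0.91 -0.3   0.29]
 [-0.28 -0.09 -0.96]]
{'centre': [311.9, 153.9], 'score': 0.7} [587.55192347 210.82852059  98.        ]
```

View pics/w1.png

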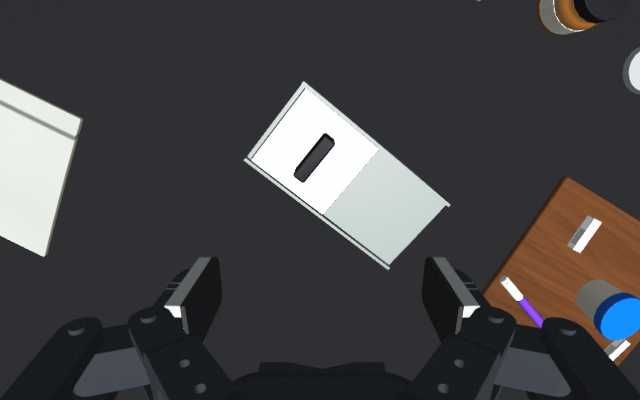

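The wrist view shows the whole box: outer corners at (304,82), (450,206), (388,268) and (246,160), the fin top from (327,138) to (302,178), and one cuvette at (585,235).

```bash
python3 - <<'E'
from h import *
d=ctrl.get_image('wrist')
c=np.array([ray(d,p,87)[:2] for p in [(304,82),(450,206),(388,268),(246,160)]])
print(c.round(1),'ctr',c.mean(0).round(1))
y=(c[0]+c[3]-c[1]-c[2])/2;print(np.linalg.norm(y),np.degrees(np.arctan2(y[1],y[0])),np.linalg.norm(c[0]-c[3]))
g=d['img'].max(2);m=np.zeros_like(g);m[125:190,285:345]=g[125:190,285:345]<110
ys,xs=np.where(m);print(len(ys))
r=cv2.minAreaRect(np.array([ray(d,(x,y),111)[:2] for x,y in zip(xs,ys)],np.float32));print('fin111',r)
P=np.array([ray(d,(x,y),105)[:2] for x,y in zip(xs,ys)]);print(P.mean(0))
w=(d['img'].min(2)[205:265,555:615]>150).astype(np.uint8);ys,xs=np.where(w)
P=np.array([ray(d,(x+555,y+205),20)[:2] for x,y in zip(xs,ys)]);e,V=np.linalg.eigh(np.cov(P.T))
print('cuv',P.mean(0),np.degrees(np.arctan2(V[1,1],V[0,1])),np.sqrt(12*e))
E
```

```text
[[642.3 227.7]
 [576.8  60.2]
 [496.1  93.5]
 [560.1 258.5]] ctr [568.8 160. ]
178.39945133699692 68.718343990348 87.7300159798125
788
fin111 ((581.0069580078125, 210.87120056152344), (12.571640968322754, 58.50290298461914), 69.24656677246094)
[586.18581781 208.43591651]
cuv [ 585.76479952 -145.71640284] 173.05256252167808 [14.18264817 46.16766063]
```

Request:
step_arm(series=[[[0,0,-0.174,0,0,0,0],[0,0,-0.174,0,0,0,0],[0,0,-0.174,0,0,0,0],[0,0,-0.174,0,0,0,0],[0,0,-0.174,0,0,0,0],[0,0,-0.174,0,0,0,0],[0,0,-0.174,0,0,0,0],[0,0,-0.174,0,0,0,0],[0,0,-0.174,0,0,0,0],[0,0,-0.174,0,0,0,0],[0,0,-0.174,0,0,0,0],[0,0,-0.174,0,0,0,0]]])

```text
clock: 4.25
eef_pos: [570.3, 183.6, 261.5]
tool_rot: [-3.141, 0.002, 1.952]
force: [-0.5, 0.3, -1.1]
width: 85.5
gripper_force: 0.0
```

Request:
step_arm(series=[[[0,0,-0.174,0,0,0,0],[0,0,-0.174,0,0,0,0],[0,0,-0.174,0,0,0,0],[0,0,-0.174,0,0,0,0],[0,0,-0.174,0,0,0,0],[0,0,-0.17,0,0,0,0],[0,0,0,-0.056,0.113,0.2,0],[0,0,0,0,0,0.2,0],[0,0,0,0,0,0.2,0],[0,0,0,0,0,0,0],[0,0,0,0,0,0,0]]])

```text
clock: 5.35
eef_pos: [584.6, 197.4, 171.7]
tool_rot: [-3.141, 0.0, 2.764]
force: [0.8, -0.3, 1.2]
width: 85.4
gripper_force: 0.0
```

Request:
step_arm(series=[[[0,0,0,0.017,0.062,0.145,0],[0,0,0,0,0,0.15,0],[0,0,0,0,0,0.15,0],[0,0,0,0,0,0.1,0],[0,0,0,0,0,0,0],[0,0,0,0,0,0,0]]])

```text
clock: 5.95
eef_pos: [586.4, 208.7, 90.9]
tool_rot: [3.14, 0.001, 2.765]
force: [0.5, 0.9, -0.2]
width: 85.2
gripper_force: 0.0
```

Request:
step_arm(series=[[[0,0,0,0,0,0,1],[0,0,0,0,0,0,1],[0,0,0,0,0,0,1],[0,0,0,0,0,0,1],[0,0,0,0,0,0,1],[0,0,0,0,0,0,1],[0,0,0,0,0,0,1],[0,0,0,0,0,0,1],[0,0,0,0,0,0,1],[0,0,0,0,0,0,1]]])

```text
clock: 6.95
eef_pos: [585.6, 208.5, 89.9]
tool_rot: [3.142, 0.0, 2.766]
force: [-1.1, -0.8, 4.2]
width: 10.9
gripper_force: 60.3
```

Request:
step_arm(series=[[[0,0,0,0,-0.08,0,1],[0,0,0,0,-0.12,0,1],[0,0,0,0,-0.12,0,1],[0,0,0,0,-0.12,0,1],[0,0,0,0,-0.07,0,1],[0,0,0,0,-0.02,0,1],[0,0,0,0,0,0,1],[0,0,0,0,0,0,1]]])

```text
clock: 7.75
eef_pos: [557.4, 134.1, 89.9]
tool_rot: [3.141, 0.002, 2.765]
force: [4.6, -1.1, 4.6]
width: 10.9
gripper_force: 60.7
```

Request:
step_arm(series=[[[0,0,0,0,-0.02,0,1],[0,0,0,0,-0.013,0,1],[0,0,0,0,0,0,1],[0,0,0,0,0,0,1]]])

```text
clock: 8.15
eef_pos: [557.4, 134.1, 89.9]
tool_rot: [3.133, 0.003, 2.767]
force: [9.9, 6.2, -5.3]
width: 10.5
gripper_force: 59.6
```

The lid hit its stop with 80 mm of travel, so it is fully open. That puts the mouth at about (587,210). I'll release and go above the nearer cuvette.

Request:
step_arm(series=[[[0,0,0,0,0.02,0,0],[0,0,0,0,0.012,0,0],[0,0,0,0,0,0,0],[0,0,0,0,0,0,0],[0,0,0,0,0,0,0],[0,0,0,0,0,0,0],[0,0,0,0,0,-0.1,0],[0,0,0,0,0,-0.25,0],[0,0,0,0,0,-0.25,0],[0,0,0,0,0,-0.2,0]]])

```text
clock: 9.15
eef_pos: [556.6, 134.8, 212.8]
tool_rot: [3.14, 0.002, 2.766]
force: [0.5, 0.4, 0.0]
width: 85.4
gripper_force: 0.0
```

Request:
step_arm(series=[[[0,0,0,-0.121,-0.238,0,0],[0,0,0,-0.121,-0.238,0,0],[0,0,0,-0.121,-0.238,0,0],[0,0,0,-0.121,-0.238,0,0],[0,0,0,-0.121,-0.238,0,0],[0,0,0,-0.121,-0.238,0,0],[0,0,0,-0.121,-0.238,0,0],[0,0,-0.15,0,0,0,0],[0,0,-0.15,0,0,0,0],[0,0,0,0,0,0,0],[0,0,0,0,0,0,0]]])

```text
clock: 10.25
eef_pos: [582.7, -144.6, 210.3]
tool_rot: [3.141, 0.001, 2.999]
force: [0.0, 0.2, 0.3]
width: 85.4
gripper_force: 0.0
```

```bash
cat >> h.py <<'E'
def cuv(n,guess,th=110):
    d=ctrl.get_image('wrist');save(d,n);s=ctrl.read_state()
    u,v=proj(d,[[*guess,20]])[0].astype(int);print('px',u,v,s['eef_pos'].round(1) if hasattr(s['eef_pos'],'round') else s['eef_pos'],s['tool_rot'])
    for r in ctrl.recognise(d,'cuvette_a'): print(round(r['score'],2),np.round(r['centre']),ray(d,r['centre'],20)[:2].round(1))
    g=d['img'].min(2);k,l,st,c=cv2.connectedComponentsWithStats((g>th).astype(np.uint8))
    for j in range(1,k):
        if st[j,4]>150 and np.hypot(*(c[j]-(u,v)))<120:
            ys,xs=np.where(l==j);P=np.array([ray(d,(x,y),22)[:2] for x,y in zip(xs,ys)],np.float32)
            e,V=np.linalg.eigh(np.cov(P.T));print(c[j].round(),cv2.minAreaRect(P),'pca',P.mean(0).round(1),np.degrees(np.arctan2(V[1,1],V[0,1])).round(1),np.sqrt(12*e).round(1))
E
python3 -c "
from h import *
cuv('w2.png',(586,-144))"
```

```text
px 321 173 [ 582.7 -144.5  210.2] [-3.14151613e+00  4.75420893e-04  2.99918196e+00]
0.71 [324. 170.] [ 582.9 -141.6]
0.68 [140.  40.] [ 439.1 -288.9]
[324. 174.] ((586.0371704101562, -141.10708618164062), (12.908363342285156, 46.964595794677734), 81.81442260742188) pca [ 585.8 -141.2] 172.2 [13.6 47.8]
```

View pics/w2.png

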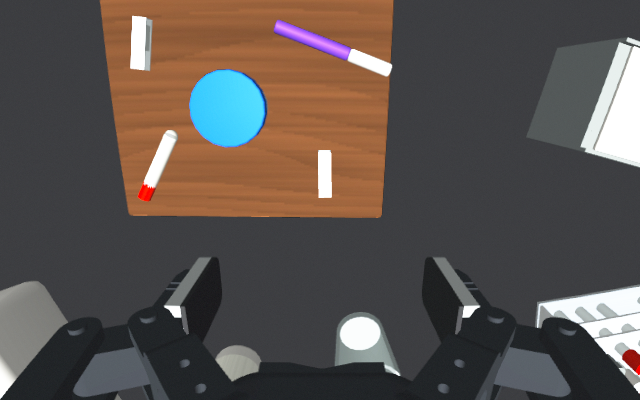

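The wrist view shows the cuvette at (324,174), clear of the pen, cup and tube, and the second one at (141,43). Picking the first.

Request:
step_arm(series=[[[0,0,0,-0.019,0.025,0.3,0.4],[0,0,0,0,0,0.3,0.4],[0,0,0,0,0,0.3,0.4],[0,0,0,0,0,0.25,0.4],[0,0,0,0,0,0.1,0.4],[0,0,0,0,0,0.05,0.4],[0,0,0,0,0,0,0.4],[0,0,0,0,0,0,0.4]]])

```text
clock: 11.15
eef_pos: [587.5, -141.4, 16.4]
tool_rot: [3.142, 0.003, 3.001]
force: [-0.1, 0.1, 0.4]
width: 51.0
gripper_force: 0.0
```

Request:
step_arm(series=[[[0,0,0,0,0,0,1],[0,0,0,0,0,0,1],[0,0,0,0,0,0,1],[0,0,0,0,0,0,1],[0,0,0,0,0,0,1],[0,0,0,0,0,0,1],[0,0,0,0,0,0,1]]])

```text
clock: 11.85
eef_pos: [586.6, -141.7, 15.8]
tool_rot: [-3.141, 0.002, 3.001]
force: [-1.8, -0.1, 6.9]
width: 10.4
gripper_force: 61.2
```

Request:
step_arm(series=[[[0,0,0,0,0,-0.1,1],[0,0,0,0,0,-0.25,1],[0,0,0,0,0,-0.3,1],[0,0,0,0,0,-0.3,1],[0,0,0,0,0,-0.25,1],[0,0,0,0,0,0,1]]])

```text
clock: 12.45
eef_pos: [589.5, -140.8, 201.2]
tool_rot: [3.141, 0.011, 3.001]
force: [0.7, 0.7, -0.7]
width: 10.5
gripper_force: 60.4
```

Request:
step_arm(series=[[[0,0,0,0.042,0.29,0,1],[0,0,0,0.042,0.29,0,1],[0,0,0,0.042,0.29,0,1],[0,0,0,0.042,0.29,0,1],[0,0,0,0.042,0.29,0,1],[0,0,0,0.042,0.29,0,1],[0,0,0,0.042,0.29,0,1],[0,0,0,0.042,0.29,0,1],[0,0,0.15,0,0,0,1],[0,0,0.15,0,0,0,1],[0,0,0,0,0,0,1],[0,0,0,0,0,0,1]]])

```text
clock: 13.65
eef_pos: [584.6, 209.9, 194.6]
tool_rot: [-3.141, -0.0, 2.768]
force: [-1.1, -0.2, -0.6]
width: 10.3
gripper_force: 60.4
```

```bash
python3 - <<'E'
from h import *
s=ctrl.read_state();print(s['width'],s['gripper_force'],s['eef_pos'])
d=ctrl.get_image('wrist');save(d,'w3.png');print(proj(d,[[587,210.5,80]]))
E
```

```text
10.313527244769078 60.37358522415161 [584.59104096 209.87809571 194.55231583]
[[322.65330342 195.50986179]]
```

View pics/w3.png

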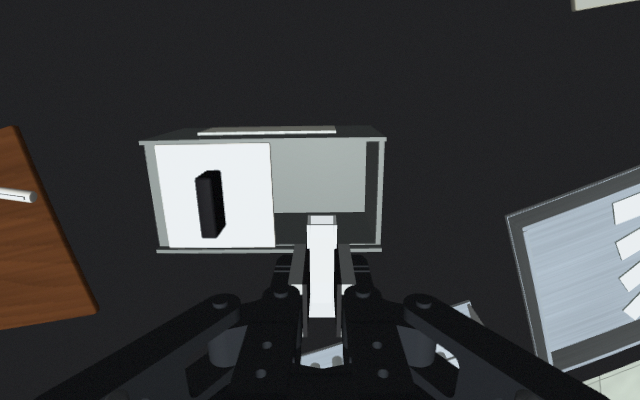

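The mouth is open between columns 274 and 380 and rows 142 and 245, and the predicted centre (323,195) fits. The cuvette is held firmly, so I'll lower and release.

Request:
step_arm(series=[[[0,0,0,0,0,0.2,1],[0,0,0,0,0,0.25,1],[0,0,0,0,0,0.2,1],[0,0,0,0,0,0.09,1],[0,0,0,0,0,0,1],[0,0,0,0,0,0,0.6],[0,0,0,0,0,0,0.6],[0,0,0,0,0,0,0.6],[0,0,0,0,0,0,0.6],[0,0,0,0,0,0,0.6]]])

```text
clock: 14.7
eef_pos: [585.1, 210.3, 84.2]
tool_rot: [3.141, 0.001, 2.766]
force: [-0.5, -0.1, -0.1]
width: 34.0
gripper_force: 0.0
```

Request:
step_arm(series=[[[0,0,0,0,0,-0.2,0.6],[0,0,0,0,0,-0.3,0.6],[0,0,0,0,0,-0.3,0.6],[0,0,0,0,0,0,0.6],[0,0,0,0,0,0,0.6]]])

```text
clock: 15.2
eef_pos: [585.4, 210.3, 205.0]
tool_rot: [3.14, 0.002, 2.765]
force: [-0.8, -0.1, -0.8]
width: 34.0
gripper_force: 0.0
```

```bash
python3 - <<'E'
from h import *
s=ctrl.read_state();print(s['width'],s['gripper_force'],s['eef_pos'],s['tool_rot'])
d=ctrl.get_image('wrist');save(d,'w4.png')
for r in ctrl.recognise(d,'cuvette_a'): print(r)
E
```

```text
34.025645698841316 0.0 [585.4455242  210.34096777 204.96351313] [3.14010588e+00 2.34646563e-03 2.76527858e+00]
{'centre': [330.4, 168.0], 'score': 0.65}
```

View pics/w4.png

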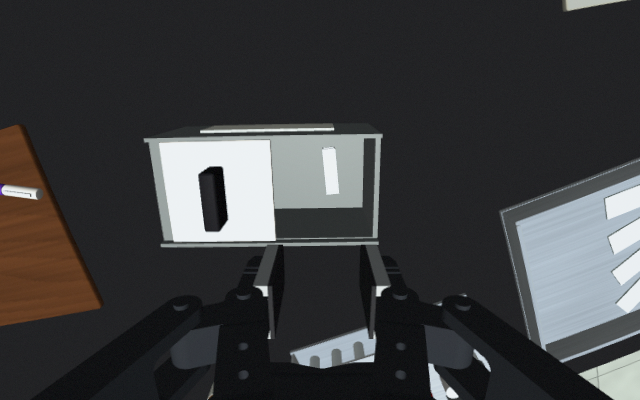

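The cuvette lies on the box floor at (330,170). Now for the second one.

Request:
step_arm(series=[[[0,0,0,-0.028,-0.286,0,0.4],[0,0,0,-0.028,-0.286,0,0.4],[0,0,0,-0.028,-0.286,0,0.4],[0,0,0,-0.028,-0.286,0,0.4],[0,0,0,-0.028,-0.286,0,0.4],[0,0,0,-0.028,-0.286,0,0.4],[0,0,0,-0.028,-0.286,0,0.4],[0,0,0,-0.028,-0.286,0,0.4],[0,0,0,-0.028,-0.286,0,0.4],[0,0,0,-0.028,-0.286,0,0.4],[0,0,0,-0.028,-0.286,0,0.4],[0,0,0,-0.028,-0.286,0,0.4]]])

```text
clock: 16.5
eef_pos: [440.9, -288.5, 202.2]
tool_rot: [3.141, -0.003, 2.766]
force: [1.0, 0.3, -0.4]
width: 51.4
gripper_force: 0.0
```

Request:
step_arm(series=[[[0,0,0,0,0,0,0.4],[0,0,0,0,0,0,0.4],[0,0,0,0,0,0,0.4]]])

```text
clock: 16.8
eef_pos: [442.6, -285.6, 202.9]
tool_rot: [3.14, -0.001, 2.767]
force: [0.5, -0.2, -0.2]
width: 51.3
gripper_force: 0.0
```

```bash
python3 -c "
from h import *
cuv('w5.png',(440.5,-288.5))"
```

```text
px 316 171 [ 442.9 -285.4  203.1] [ 3.14046037e+00 -9.08730475e-04  2.76816637e+00]
0.87 [317. 175.] [ 442.8 -289.7]
[296. 135.] ((400.57568359375, -291.056396484375), (60.329532623291016, 5.422747611999512), 80.31825256347656) pca [ 400.3 -293.7] 82.0 [ 3.9 55.7]
[329. 176.] ((452.3488464355469, -254.64308166503906), (86.31192016601562, 48.03477478027344), 72.5124282836914) pca [ 447.9 -279.3] 55.9 [41.8 76.1]
[410. 158.] ((459.84893798828125, -200.1870574951172), (60.792564392089844, 5.686368465423584), 81.82806396484375) pca [ 459.7 -202. ] 80.4 [ 4.1 58.8]
[404. 239.] ((533.022216796875, -212.2296905517578), (149.22666931152344, 227.8995361328125), 27.106428146362305) pca [ 538.  -232.6] 102.8 [109.8 208.7]
[325. 204.] ((473.00714111328125, -295.1629638671875), (73.95784759521484, 5.431305885314941), 81.34417724609375) pca [ 473.  -293.1] 80.2 [ 4.5 66.1]
```

View pics/w5.png

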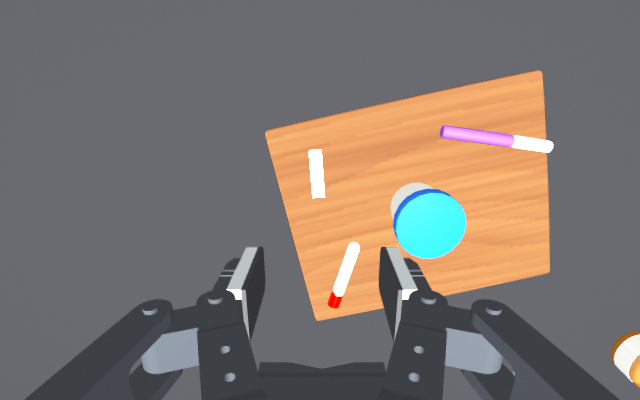

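The cuvette shows at (317,174). The exposure is brighter here, so I'll raise the threshold.

```bash
python3 -c "
from h import *
cuv('w6.png',(440.5,-288.5),225)"
```

```text
px 316 171 [ 443.1 -285.6  203.5] [ 3.14110388e+00 -2.37451381e-04  2.76832120e+00]
0.92 [314. 175.] [ 442.6 -291.8]
[316. 173.] ((441.426513671875, -289.4805603027344), (13.28990650177002, 47.91420364379883), 72.6827392578125) pca [ 441.1 -289.4] 162.6 [13.3 47.7]
[345. 268.] ((547.6701049804688, -299.0404357910156), (13.113699913024902, 65.00102233886719), 51.788551330566406) pca [ 547.  -298.5] 142.0 [12.9 62.9]
```

Request:
step_arm(series=[[[0,0,-0.089,0,-0.028,0.3,0.4],[0,0,0,0,0,0.3,0.4],[0,0,0,0,0,0.3,0.4],[0,0,0,0,0,0.21,0.4],[0,0,0,0,0,0.1,0.4],[0,0,0,0,0,0.05,0.4],[0,0,0,0,0,0,0.4],[0,0,0,0,0,0,0.4]]])

```text
clock: 17.8
eef_pos: [442.2, -291.4, 15.9]
tool_rot: [-3.141, 0.002, 2.836]
force: [0.4, 1.2, -0.6]
width: 51.4
gripper_force: 0.0
```

Request:
step_arm(series=[[[0,0,0,0,0,0,1],[0,0,0,0,0,0,1],[0,0,0,0,0,0,1],[0,0,0,0,0,0,1],[0,0,0,0,0,0,1],[0,0,0,0,0,0,1],[0,0,0,0,0,0,1]]])

```text
clock: 18.5
eef_pos: [441.5, -291.5, 15.6]
tool_rot: [-3.141, 0.001, 2.835]
force: [-1.6, 0.7, 6.5]
width: 10.4
gripper_force: 60.6
```

Request:
step_arm(series=[[[0,0,0,0,0,-0.1,1],[0,0,0,0,0,-0.25,1],[0,0,0,0,0,-0.3,1],[0,0,0,0,0,-0.3,1],[0,0,0,0,0,-0.3,1],[0,0,0.089,0,0,0,1],[0,0,0,0,0,0,1],[0,0,0,0,0,0,1]]])

```text
clock: 19.3
eef_pos: [440.3, -291.0, 202.1]
tool_rot: [-3.141, -0.001, 2.767]
force: [-0.3, 0.0, 0.8]
width: 10.6
gripper_force: 59.8
```

Request:
step_arm(series=[[[0,0,0,0.027,0.289,0,1],[0,0,0,0.027,0.289,0,1],[0,0,0,0.027,0.289,0,1],[0,0,0,0.027,0.289,0,1],[0,0,0,0.027,0.289,0,1],[0,0,0,0.027,0.289,0,1],[0,0,0,0.027,0.289,0,1],[0,0,0,0.027,0.289,0,1],[0,0,0,0.027,0.289,0,1],[0,0,0,0.027,0.289,0,1],[0,0,0,0.027,0.289,0,1],[0,0,0,0.027,0.289,0,1]]])

```text
clock: 20.5
eef_pos: [586.3, 212.0, 200.6]
tool_rot: [-3.139, -0.002, 2.767]
force: [1.9, 0.0, -0.5]
width: 10.4
gripper_force: 59.8
```

Request:
step_arm(series=[[[0,0,0,0,0,0,1],[0,0,0,0,0,0,1],[0,0,0,0,0,0,1]]])

```text
clock: 20.8
eef_pos: [586.3, 208.9, 200.9]
tool_rot: [-3.139, -0.001, 2.765]
force: [0.4, -0.8, -0.8]
width: 11.1
gripper_force: 59.8
```

Request:
step_arm(series=[[[0,0,0,0,0,0.25,1],[0,0,0,0,0,0.25,1],[0,0,0,0,0,0.2,1],[0,0,0,0,0,0.075,1],[0,0,0,0,0,0,1],[0,0,0,0,0,0,0.6],[0,0,0,0,0,0,0.6],[0,0,0,0,0,0,0.6],[0,0,0,0,0,0,0.6],[0,0,0,0,0,0,0.6]]])

```text
clock: 21.8
eef_pos: [587.2, 210.7, 86.4]
tool_rot: [3.141, 0.001, 2.766]
force: [-0.6, 0.7, 0.3]
width: 34.3
gripper_force: 0.0
```

Request:
step_arm(series=[[[0,0,0,0,0,-0.2,0.6],[0,0,0,0,0,-0.3,0.6],[0,0,0,0,0,-0.3,0.6],[0,0,0,0,0,0,0],[0,0,0,0,0,0,0],[0,0,0,0,0,0,0]]])

```text
clock: 22.4
eef_pos: [586.3, 209.9, 204.8]
tool_rot: [-3.14, -0.001, 2.765]
force: [-0.6, -0.6, -0.3]
width: 76.0
gripper_force: 0.0
```

```bash
python3 - <<'E'
from h import *
s=ctrl.read_state();print(s['width'],s['gripper_force'],s['eef_pos'],s['tool_rot'])
d=ctrl.get_image('wrist');save(d,'w7.png')
for r in ctrl.recognise(d,'cuvette_a'): print(r)
E
```

```text
75.990949205002 0.0 [586.34581421 209.89760836 204.8477294 ] [-3.13983979e+00 -9.14505536e-04  2.76541925e+00]
{'centre': [329.1, 168.5], 'score': 0.93}
{'centre': [303.3, 174.1], 'score': 0.55}
```

View pics/w7.png

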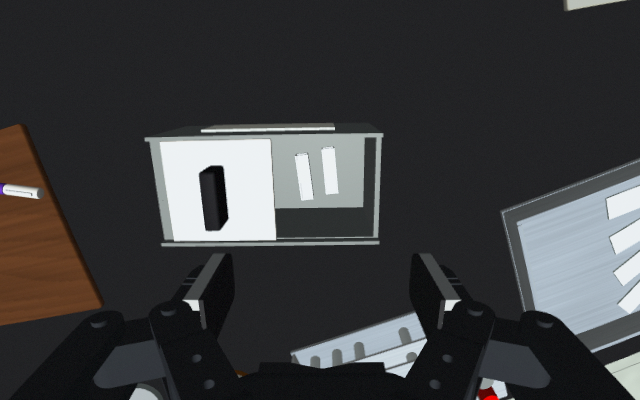

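Both cuvettes lie on the box floor, at (304,176) and (330,170). Next I'll shut the lid.

Request:
step_arm(series=[[[0,0,0,-0.005,-0.18,0,0],[0,0,0,0,-0.18,0,0],[0,0,0,0,-0.18,0,0],[0,0,0,0,0,0.2,0],[0,0,0,0,0,0.2,0],[0,0,0,0,0,0.2,0],[0,0,0,0,0,0.1,0],[0,0,0,0,0,0.06,0],[0,0,0,0,0,0,0],[0,0,0,0,0,0,0]]])

```text
clock: 23.5
eef_pos: [558.5, 135.6, 92.6]
tool_rot: [3.141, 0.001, 2.766]
force: [-0.0, -0.4, 0.9]
width: 85.4
gripper_force: 0.0
```

Request:
step_arm(series=[[[0,0,0,0,0,0,1],[0,0,0,0,0,0,1],[0,0,0,0,0,0,1],[0,0,0,0,0,0,1],[0,0,0,0,0,0,1],[0,0,0,0,0,0,1],[0,0,0,0,0,0,1],[0,0,0,0,0,0,1],[0,0,0,0,0,0,1]]])

```text
clock: 24.4
eef_pos: [558.0, 135.0, 92.2]
tool_rot: [-3.141, 0.001, 2.766]
force: [-1.3, -1.4, 5.1]
width: 10.8
gripper_force: 60.1
```

Request:
step_arm(series=[[[0,0,0,0,0.08,0,1],[0,0,0,0,0.12,0,1],[0,0,0,0,0.12,0,1],[0,0,0,0,0.12,0,1],[0,0,0,0,0.07,0,1],[0,0,0,0,0.03,0,1],[0,0,0,0,0,0,1],[0,0,0,0,0,0,1]]])

```text
clock: 25.2
eef_pos: [586.7, 210.8, 92.2]
tool_rot: [-3.141, -0.001, 2.766]
force: [-3.1, -0.4, 6.7]
width: 10.7
gripper_force: 60.4
```

Moved 81 mm. I'll push a little further to find the stop.

Request:
step_arm(series=[[[0,0,0,0,0.02,0,1],[0,0,0,0,0.013,0,1],[0,0,0,0,0,0,1],[0,0,0,0,0,0,1]]])

```text
clock: 25.6
eef_pos: [586.8, 210.9, 92.1]
tool_rot: [-3.132, -0.002, 2.765]
force: [-8.5, -8.7, 15.0]
width: 10.7
gripper_force: 61.6
```

At the shut stop. Releasing and retreating.

Request:
step_arm(series=[[[0,0,0,0,-0.02,0,1],[0,0,0,0,-0.01,0,1],[0,0,0,0,0,0,0],[0,0,0,0,0,0,0],[0,0,0,0,0,0,0],[0,0,0,0,0,0,0],[0,0,0,0,0,0,0],[0,0,0,0,0,-0.1,0],[0,0,0,0,0,-0.3,0],[0,0,0,0,0,-0.3,0],[0,0,0,0,0,-0.2,0],[0,0,0,0,0,0,0]]])

```text
clock: 26.8
eef_pos: [590.2, 213.0, 233.1]
tool_rot: [3.134, 0.007, 2.765]
force: [-0.4, 0.1, -0.1]
width: 85.4
gripper_force: 0.0
```

```bash
python3 - <<'E'
from h import *
s=ctrl.read_state();print(s['clock'],s['width'],s['eef_pos'])
d=ctrl.get_image('wrist');save(d,'w8.png')
for r in ctrl.recognise(d,'lid_grip'): print(r,ray(d,r['centre'],98))
E
```

```text
26.8 85.40300164227908 [590.24781619 212.98096524 233.12445369]
{'centre': [316.0, 173.3], 'score': 0.61} [580.12670615 213.95732749  98.        ]
```

View pics/w8.png

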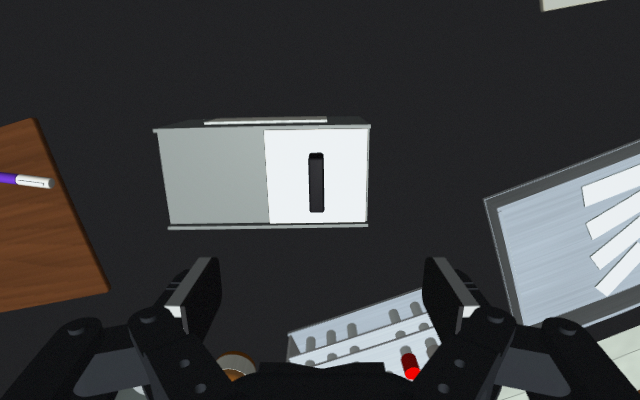

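The lid covers the whole mouth, with the fin at (316,182), and the gripper is clear of the box.

```bash
python3 -c "
from cell import ctrl
print(ctrl.finish_job())"
```

```text
the job is handed in; nothing more can be done
None
```

I handed the job in at about 27 s: both cuvettes are in the waste box, the lid is pushed shut to its stop, and I did not knowingly touch the cup, tube or pen; no pass/fail verdict came back.

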